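Check both codes of an analyser's check key and hold it in the slot

TASK

Take the check key out of its stand by its white grip and press its blue patch squarely on the middle of the code reader's sprung window for about a second, so that the window is pushed in about halfway; then turn the key round and do the same with its yellow patch. Then lower the key blade first into the slot on top of the analyser (either way round) and push the sprung bed inside it down at least halfway; finish there, still gripping the key and holding it down. Leave the other things on the table where they are.

Things in the scene. Friction and masses are not known exactly. Their poses are not given: they have to be found in the camera images.
- key_center (a point): Centre (half-way up) of the check key, a flat rigid key of about 80 g, 115 mm tall, standing in the stand at first. Black blade 10 (key x) x 36 (y) x 75 mm tall below, white grip 20 (x) x 36 (y) x 40 mm tall above with a green line at its lower edge. The blade's foot is 57.5 mm below this point, the grip's centre 37.5 mm above; key z points up. The grip may be pinched across either width.
- blue_patch (a point): Centre of the blue patch (24 x 24 mm) on the surface of the blade's +x face, 30 mm above the foot; a stripe of the same colour marks this side on top of the grip. Axes as the key's.
- yellow_patch (a point): Centre of the yellow patch (24 x 24 mm) on the surface of the blade's -x face, 30 mm above the foot; a stripe of the same colour marks this side on top of the grip. Axes as the key's.
- stand: Grey stand fixed to the table: foot plate 90 x 100 x 6 mm and block 60 (x) x 75 (y) mm, 26 mm high, with a pocket 13 (x) x 39 (y) mm and 20 mm deep, open at the top. The key stands in it, foot 6 mm above the table, its axes along the stand's: pull it straight up 30 mm or more. Origin on the table under its centre, z up.
- reader: White code reader fixed to the table, 66 mm high, 90 mm wide (y), its housing from 20 to 95 mm along +x of the origin; the window stands in front of it and faces the reader's -x, which is roughly towards the robot. Origin on the table below the window's outer face (when not pressed), z up.
- window_face (a point): Centre of the window's outer face, 42 mm above the table, moving with the window. The window is a grey upright plate 56 mm wide (y) by 48 mm high with a red square in its middle. Its x axis points into the reader; press it along +x.
- window (a joint): How far the reader's sprung window is pressed in, m: 0 free, 0.010 fully in. Spring: 1.25 N at the start, 0.25 N more per mm. It springs back when let go.
- slot_mouth (a point): Centre of the slot at the analyser's top face, 85 mm above the table, z up. Slot vertical, 12 (x) x 38 (y) mm, 2 mm more than the blade, mouth chamfered 2 mm, guide 25 mm deep; the sprung bed waits 40 mm below the mouth. White analyser fixed to the table, 130 mm wide (y), from 46 mm before (-x) to 152 mm behind the slot, its rear 104 mm high.
- bed (a joint): How far the sprung bed in the analyser is pushed down, m: 0 free, 0.010 fully down. Spring: 2.4 N at the start, 0.4 N more per mm: it lifts the key again if the key is let go.
- strip_box: Loose bystander: small white box with a blue lid, 60 x 40 x 28 mm; origin under its centre. Leave it alone.
- pouch: Loose bystander: white packed cartridge with a green stripe lying flat, 75 x 30 x 8 mm; origin under its centre. Leave it alone.
- marker: Loose bystander: red marker pen with a black cap lying flat, 120 x 13 x 13 mm; origin under its centre. Leave it alone.
- tube_a: Loose bystander: capped sample tube lying down, 90 mm long, 16 mm thick at its red cap; origin under its centre. Leave it alone.
- tube_b: Loose bystander: another such tube; origin under its centre. Leave it alone.
Not all that is in view belongs to the job. What is meant by the part that bears key_center is not pink or turquoise, and is the larger of those in its own colour.

How it is judged:
On the way, in this order (a step that is already met when the one before it is completed fails the run):
1. the blue patch is pressed on the middle of the window, window in by at least 3 mm, for 0.4 s (value of joint window above 0.003 m and x of blue_patch in the frame of window_face between -0.005 and 0.004 m and y of blue_patch in the frame of window_face between -0.012 and 0.012 m and z of blue_patch in the frame of window_face between -0.012 and 0.012 m and angle between the x axis of key_center and the x axis of window_face, either way round below 0.25 rad), for 0.4 s.
2. after that the yellow patch is pressed on the middle of the window, window in by at least 3 mm, for 0.4 s (value of joint window above 0.003 m and x of yellow_patch in the frame of window_face between -0.005 and 0.004 m and y of yellow_patch in the frame of window_face between -0.012 and 0.012 m and z of yellow_patch in the frame of window_face between -0.012 and 0.012 m and angle between the x axis of key_center and the x axis of window_face, either way round below 0.25 rad), for 0.4 s.
At the end, for the whole second after the job is handed in: the key is upright in the analyser's slot (centre within 5 mm of the slot's axis), the bed is held down by at least 4 mm of its 10, and the fingers still grip the key (value of joint bed above 0.004 m and x of key_center in the frame of slot_mouth between -0.005 and 0.005 m and y of key_center in the frame of slot_mouth between -0.005 and 0.005 m and z of key_center in the frame of slot_mouth between 0.002 and 0.0155 m and angle between key_center's own z axis and vertical below 0.1 rad and angle between the x axis of key_center and the x axis of slot_mouth, either way round below 0.15 rad and contact force between the fingers and key above 2 N); the arm keeps its last pose, push and grip.
It fails at once if another loose thing on the table is moved more than 25 mm (distance of any of strip_box, pouch, marker, tube_a, tube_b from where it was at the start of the episode above 0.025 m).
It also fails if it takes over 72 s, if anything falls off the work surface, if the arm or the gripper's body presses on something with over 40 N, if the wrist force passes 120 N, or if a joint passes its speed limit or range.

ROBOT

A 7-joint arm with a two-finger parallel gripper is mounted at the origin on the work surface. World frame = base frame: x ahead of the robot, y to its left, z up, the work surface at z = 0. Lengths are in m, angles in rad, forces in N, time in s.
With the tool pointing down it reaches from about 0.425 to 0.925 m from the base axis. Payload 6.8 kg.
Tool frame: the origin (TCP) lies on the mounting face of the last link; the fingertips stand 173 mm ahead of it and the grasp point (between the pads) lies 155 mm ahead of it (grip_point_offset is the distance from the TCP to the grasp point, in m); x points along the fingers, z is the direction in which the jaws open and shut, and the axes are right-handed (so a half turn about x gives the same grasp; the last joint's range is limited). The gripper opens to 85 mm and grips with 20 to 120 N. Pads are 22 mm wide; open, the fingers measure 114 mm over their backs; the gripper's body (76 mm by 85 mm) begins 54 mm behind the grasp point. The pads swing forward as they close: fully open they stand 13 mm farther back than shut.
Start: joints at [-1.373, 0.477, 0.022, 1.555, -0.011, 1.109, -0.083], TCP at [0.203, 0.644, 0.405] pointing down, gripper open.
Joint ranges: [-2.96, 2.96], [-0.34, 2.1], [-1.41, 1.46], [0.24, 2.44], [-1.37, 4.51], [0.17, 1.92], [-2.96, 2.96]. Speed limits (rad/s): [2.39, 2.39, 3.14, 3.14, 3.14, 3.14, 3.14].

INTERFACE

Orientations are given as a rotation vector (axis times angle).
In Python, from bench import * gives the robot as it stands. The module is installed in compiled form; this text tells all that it offers.
- The arm moves only by the tool servo_tool, never from a script. Its argument "motion" is a list of rows, each a list of 5 numbers: the shift along the tool's x, y, z in m, then the turn about the tool's x in degrees, then the gripper command: -1 is fully open, 1 is shut, values between are in proportion. In form: [[dx, dy, dz, turn, fingers], ...]. A call has 1 to 8 rows; each row is the pose to reach, as a shift and turn from the pose measured when the call began, along the tool's axes at that moment; what a row does not reach only later rows make up. A row lasts 1/10 s, in which the tool goes at most 50 mm and 8.59 degrees, less where a joint would pass 70% of its speed; a pose out of reach is approached as far as the arm can. A call with a gripper value outside its range is refused whole. The fingers move at their own pace and stop on an object; "force" is the grip in N (left out, the last holds). Time passes only in rows, so rows that repeat a pose let the fingers close. It gives the time, the measured TCP pose, the force and the opening at its end, in the units of the state.
- get_obs(): the state, without advancing time (a new reading comes with each control period).
- grab_frame(name): name is "scene" or "top" or "wrist"; returns the picture (480x640x3 uint8, red, green, blue); there is no depth.
- camera_params(name): a dict with "mtx" (3x3 intrinsics, pixels), "world_to_cam" (4x4, takes a point from world to camera coordinates); the wrist camera has in their place "T_tool_cam" (4x4, takes a point from camera to tool coordinates, whose origin is the TCP and whose axes are the tool frame's). Camera axes: x right, y down, z forward; pixel columns grow to the right and rows downward; lengths in m; the calibration is good to about 2 mm. A picture is of the moment at which its call begins: read the wrist's pose just before it. camera_params takes no time and is no camera call.
- hand_in(): hands the job in, once; it reports no verdict.
The state is a dict: "clock": time; "joints": joint angles; "qvel": joint speeds; "tau": joint torques, N m; "tcp_pos": TCP position; "orientation": TCP orientation; "contact_force": force on the tool from outside, world axes, zero at the start; "moment": the same for the moment, N m; "grip_width": finger opening in m.
Only numpy, scipy, OpenCV 4.12 (cv2) and the standard library are available. Lean on these libraries where they do the work, as an engineer would, in place of code of your own. Each camera call takes 0.05 s, during which the arm holds its last target. There are 200 camera calls.

## Working session

There is one attempt and no reset: what is moved stays moved. The work goes in short steps, Python scripts to look and compute and a tool call to move; the robot and the scene stay as the last step left them, time stands still between calls to the robot, and variables do not carry over. Pictures are saved under pics/ and viewed, about 8 in all and at most 12, crops included, and the job is handed in when it is done.

Besides the shell and the picture viewer there is one more tool, called as name([rows], argument=value, ...), one row to a line, values as JSON. servo_tool: Moves the arm, as the interface text tells. Its arguments: {"type":"object","properties":{"motion":{"type":"array","items":{"type":"array","items":{"type":"number"}}},"force":{"type":"number"}},"required":["motion"]}

```bash
mkdir -p pics; python3 - <<'E'
from bench import *
import cv2,numpy as np
o=get_obs(); print(o)
for n in("scene","top","wrist"):
    f=grab_frame(n); cv2.imwrite(f"pics/{n}0.png",f[:,:,::-1]); p=camera_params(n); print(n,{k:np.round(v,4).tolist() for k,v in p.items()})
E
```

```text
{'clock': 0.0, 'joints': array([-1.37312409,  0.47778381,  0.02230788,  1.55645921, -0.01144625,
        1.10928702, -0.08310948]), 'qvel': array([ 8.09804116e-04, -2.46551339e-04,  1.09046873e-03, -3.04143753e-04,
        1.21251421e-04, -2.66394517e-05,  1.78174571e-03]), 'tau': array([ 2.14898392e-05, -5.96457589e+01,  1.60799168e+00, -2.81193101e+01,
        1.23925443e-02,  9.61483049e-03,  1.19508738e-05]), 'tcp_pos': array([0.20309363, 0.64342925, 0.40373248]), 'orientation': array([-0.98230237,  1.33984312,  0.98031007]), 'contact_force': array([0.32692131, 0.05529798, 0.7901198 ]), 'moment': array([ 0.04423675, -0.01168992, -0.00341292]), 'grip_width': 0.08542089549530439}
scene {'mtx': [[603.2361, 0.0, 313.5608], [0.0, 603.2361, 235.0673], [0.0, 0.0, 1.0]], 'world_to_cam': [[0.1133, 0.9933, 0.0219, -0.0723], [0.5485, -0.0442, -0.835, -0.2204], [-0.8285, 0.1066, -0.5498, 1.5641], [0.0, 0.0, 0.0, 1.0]]}
top {'mtx': [[489.8008, 0.0, 318.2692], [0.0, 489.8008, 242.8236], [0.0, 0.0, 1.0]], 'world_to_cam': [[0.1664, -0.9861, 0.0009, -0.0491], [-0.9629, -0.1627, -0.2153, 0.528], [0.2124, 0.035, -0.9766, 0.8847], [0.0, 0.0, 0.0, 1.0]]}
wrist {'mtx': [[408.5966, 0.0, 323.1397], [0.0, 408.5966, 238.6107], [0.0, 0.0, 1.0]], 'T_tool_cam': [[0.0006, -0.2835, 0.959, 0.0307], [0.0006, -0.959, -0.2835, 0.0723], [1.0, 0.0008, -0.0004, 0.0009], [0.0, 0.0, 0.0, 1.0]]}
```

View pics/top0.png

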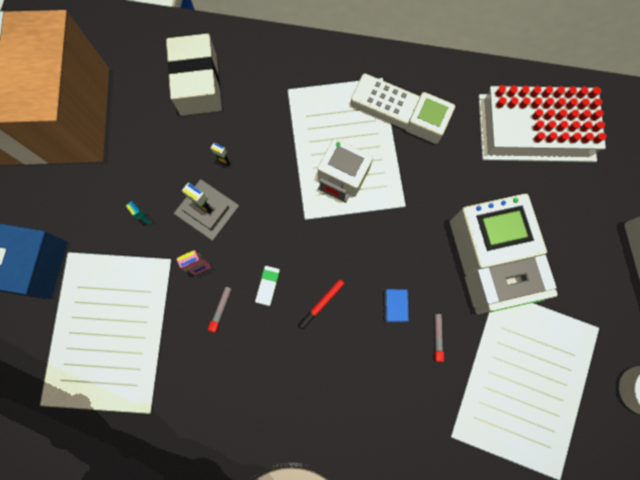

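View pics/scene0.png

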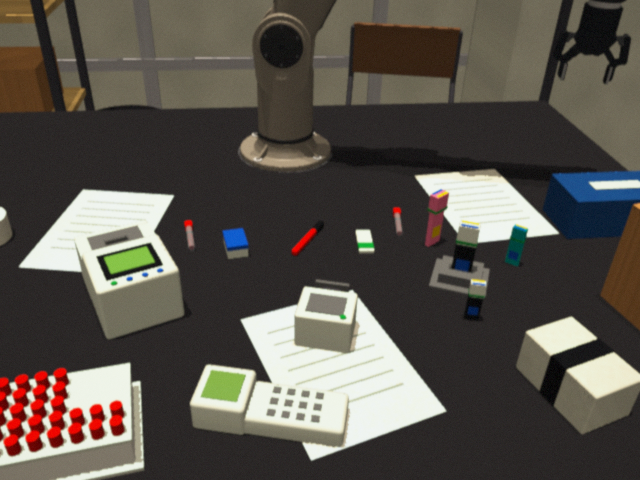

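The top view shows the key in its grey stand at about (195,195), the reader at (345,170) and the analyser slot at (516,280). The pink, turquoise and small keys are decoys. Next I'll enlarge these areas.

```bash
cat > h.py <<'E'
import numpy as np, cv2
from bench import *
from scipy.spatial.transform import Rotation as R
def ray(n,uv,pose=None):
    p=camera_params(n); d=np.linalg.inv(p["mtx"])@[uv[0],uv[1],1]
    if n=="wrist":
        T=np.eye(4);T[:3,:3]=R.from_rotvec(pose["orientation"]).as_matrix();T[:3,3]=pose["tcp_pos"];T=T@p["T_tool_cam"]
    else: T=np.linalg.inv(p["world_to_cam"])
    return T[:3,3],T[:3,:3]@d
def onz(n,uv,z,pose=None):
    c,d=ray(n,uv,pose); return c+d*(z-c[2])/d[2]
def proj(n,X,pose=None):
    p=camera_params(n)
    if n=="wrist":
        T=np.eye(4);T[:3,:3]=R.from_rotvec(pose["orientation"]).as_matrix();T[:3,3]=pose["tcp_pos"];W=np.linalg.inv(T@p["T_tool_cam"])
    else: W=p["world_to_cam"]
    q=p["mtx"]@(W[:3,:3]@X+W[:3,3]); return q[:2]/q[2]
E
python3 - <<'E'
import cv2,numpy as np
t=cv2.imread("pics/top0.png");s=cv2.imread("pics/scene0.png")
def c(i,x,y,w=80,h=60): return cv2.resize(i[y:y+h,x:x+w],(400,300),interpolation=cv2.INTER_NEAREST)
a=np.vstack([np.hstack([c(t,165,170),c(t,305,140)]),np.hstack([c(t,470,250,100,75),c(s,425,215)])])
cv2.imwrite("pics/c1.png",a)
E
```

```text
(no output)
```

View pics/c1.png

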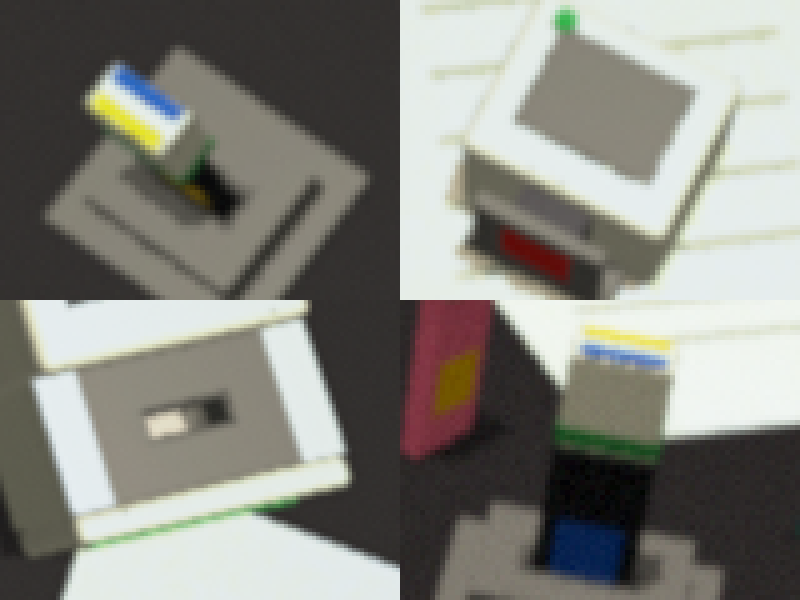

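The crops show the key's top face with blue towards the upper right (px about 193,191), the red window square at (312,161) and the slot at (517,279). I'll compute positions from these.

```bash
python3 - <<'E'
from h import *
np.set_printoptions(precision=4,suppress=True)
T=cv2.imread("pics/top0.png")
def P(q,x,y,s,ox=0,oy=0): return [(x+(a-ox+.0)/s-.4,y+(b-oy)/s-.4) for a,b in q]
k=np.array([onz("top",u,.121) for u in P([(85,100),(115,62),(190,118),(160,152)],165,170,5)])
print("key",k.mean(0),[np.linalg.norm(k[i]-k[(i+1)%4]) for i in range(4)],"ang x",np.degrees(np.arctan2(*(k[1]-k[0]+k[2]-k[3])[1::-1])),"ang y",np.degrees(np.arctan2(*(k[2]-k[1]+k[3]-k[0])[1::-1])))
st=np.array([onz("top",u,.006) for u in P([(42,215),(180,47),(370,180)],165,170,5)])
print("stand",(st[0]+st[2])/2,np.linalg.norm(st[1]-st[0]),np.linalg.norm(st[2]-st[1]),np.degrees(np.arctan2(*(st[1]-st[0])[1::-1])))
r=np.array([onz("top",u,.066) for u in P([(468,140),(660,235),(740,90),(545,-5)],305,140,5,400,0)])
print("reader top",r,np.linalg.norm(r[1]-r[0]),np.linalg.norm(r[2]-r[1]),np.degrees(np.arctan2(*(r[2]-r[1])[1::-1])),np.degrees(np.arctan2(*(r[0]-r[1])[1::-1])))
w=np.array([onz("top",u,.066) for u in P([(473,197),(605,266)],305,140,5,400,0)]);print("wintop front",w,np.linalg.norm(w[1]-w[0]),w.mean(0),np.degrees(np.arctan2(*(w[0]-w[1])[1::-1])))
rd=P([(535,255)],305,140,5,400,0)[0];print("red",onz("top",rd,.042))
s=np.array([onz("top",u,.085) for u in P([(143,412),(228,392),(232,422),(150,440)],470,250,4,0,300)])
print("slot",s.mean(0),[np.linalg.norm(s[i]-s[(i+1)%4]) for i in range(4)],np.degrees(np.arctan2(*(s[0]-s[1]+s[3]-s[2])[1::-1])))
e=np.array([onz("top",u,.085) for u in P([(80,520),(345,462)],470,250,4,0,300)]);print("front edge",e,np.linalg.norm(e[0]-e[1]),np.degrees(np.arctan2(*(e[0]-e[1])[1::-1])))
o=get_obs();M=R.from_rotvec(o["orientation"]).as_matrix();print(M)
E
```

```text
key [0.572  0.2814 0.121 ] [np.float64(0.017855655917218046), np.float64(0.03591820097949659), np.float64(0.016586208912406284), np.float64(0.03483036735120635)] ang x -26.872829999807117 ang y -116.34399337961648
stand [0.5716 0.2818 0.006 ] 0.0901977014335865 0.09995885438257114 -26.440798174297313
reader top [[ 0.6768  0.0646  0.066 ]
 [ 0.6505 -0.016   0.066 ]
 [ 0.7155 -0.0382  0.066 ]
 [ 0.7425  0.0445  0.066 ]] 0.0847867102705006 0.0687047405382161 -18.876424134949907 71.9212344260291
wintop front [[0.6537 0.0587 0.066 ]
 [0.6343 0.0032 0.066 ]] 0.058763219063968385 [0.644 0.031 0.066] 70.72825619998338
red [0.6422 0.0315 0.042 ]
slot [ 0.5169 -0.3322  0.085 ] [np.float64(0.040994143803406276), np.float64(0.013927086890515021), np.float64(0.039235117436325344), np.float64(0.013109315684138034)] 112.25338449376773
front edge [[ 0.4614 -0.2875  0.085 ]
 [ 0.5079 -0.4045  0.085 ]] 0.12594910534547174 111.68844759078749
[[-0.0003 -0.9536  0.301 ]
 [-0.0014  0.301   0.9536]
 [-1.     -0.0001 -0.0014]]
```

servo_tool([
  [0,-0.039,-0.02,-8,-0.2],
  [0,-0.078,-0.04,-16,-0.2],
  [0,-0.118,-0.06,-24,-0.2],
  [0,-0.157,-0.08,-32,-0.2],
  [0,-0.196,-0.1,-40,-0.2],
  [0,-0.235,-0.12,-48,-0.2],
  [0,-0.275,-0.14,-56,-0.2],
  [0,-0.314,-0.16,-64,-0.2],
], force=60)

```text
clock: 0.95
tcp_pos: [0.4555, 0.3948, 0.4041]
orientation: [-1.781, 0.707, 1.781]
contact_force: [0.1, 1.2, -0.1]
grip_width: 0.0513
```

```bash
cat >> h.py <<'E'
import sys
def togo(p,yaw):
    "shift and turn to bring TCP to p with tool vertical-down, tool z at yaw (deg)"
    o=get_obs();M=R.from_rotvec(o["orientation"]).as_matrix()
    y=np.degrees(np.arctan2(M[1,2],M[0,2])); t=-((yaw-y+180)%360-180)
    print("shift mm",np.round(1000*M.T@(np.array(p)-o["tcp_pos"]),1),"turn",round(t,2),"yaw",round(y,2),"tcp",np.round(o["tcp_pos"],4),"q",np.round(o["joints"],2),"F",np.round(o["contact_force"],1),"g",round(o["grip_width"],4),"t",round(o["clock"],2),"tilt",np.round(M[:2,0],4))
if __name__=="__main__": a=[float(v) for v in sys.argv[1:]]; togo(a[:3],a[3])
E
python3 h.py 0.572 0.2815 0.37 153.4
```

```text
shift mm [  34.2    2.8 -162.4] turn -16.6 yaw 136.8 tcp [0.4555 0.3948 0.4041] q [-0.74  0.36 -0.1   1.73  0.04  1.05  1.53] F [ 0.1  1.2 -0.1] g 0.0513 t 0.95 tilt [-0.0005 -0.0017]
```

servo_tool([
  [0.01,0,-0.04,-6,-0.2],
  [0.02,0.001,-0.08,-12,-0.2],
  [0.034,0.002,-0.12,-16.6,-0.2],
  [0.034,0.003,-0.162,-16.6,-0.2],
  [0.034,0.003,-0.162,-16.6,-0.2],
  [0.034,0.003,-0.162,-16.6,-0.2],
])

```text
clock: 1.55
tcp_pos: [0.5723, 0.2804, 0.3697]
orientation: [-1.962, 0.469, 1.963]
contact_force: [-0.6, -0.4, 0.4]
grip_width: 0.0512
```

```bash
python3 - <<'E'
from h import *
np.set_printoptions(precision=4,suppress=True)
togo([0.572,0.2815,0.256],153.4); o=get_obs()
f=grab_frame("wrist")[:,:,::-1].copy()
cv2.imwrite("pics/w1.png",f)
hsv=cv2.cvtColor(f,cv2.COLOR_BGR2HSV)
uv=proj("wrist",np.array([.572,.2815,.121]),o);print(uv)
for nm,a,b in(("blue",(100,120,60),(130,255,255)),("yellow",(22,120,100),(35,255,255))):
    m=cv2.inRange(hsv,a,b); n,l,s,c=cv2.connectedComponentsWithStats(m)
    for i in range(1,n):
        if s[i,4]>60: print(nm,s[i],c[i],onz("wrist",c[i],.121,o))
E
```

```text
shift mm [113.7  -1.2   0.7] turn -0.17 yaw 153.23 tcp [0.5723 0.2804 0.3697] q [-0.48  0.45 -0.1   1.68  0.05  1.02  2.08] F [-0.6 -0.4  0.4] g 0.0512 t 1.55 tilt [-0.0011 -0.0021]
[323.8156 253.0498]
blue [499  93  52  37 609] [524.3859 110.9754] [0.4465 0.2594 0.121 ]
blue [307 228  12  50 450] [312.5644 252.9222] [0.5776 0.2786 0.121 ]
blue [160 271  13  26 145] [165.9655 283.5724] [0.6613 0.2572 0.121 ]
yellow [486 114  51  36 621] [510.9469 131.9469] [0.456  0.2661 0.121 ]
yellow [329 228  11  50 491] [334.0713 252.5703] [0.5667 0.2838 0.121 ]
yellow [197 244   9  22 110] [201.1182 254.7545] [0.6341 0.2513 0.121 ]
yellow [173 269  11  26 120] [178.15   281.3333] [0.6543 0.2592 0.121 ]
```

View pics/w1.png

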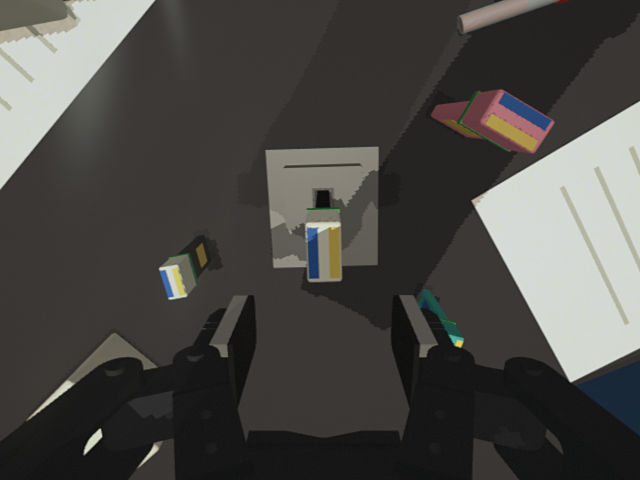

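The wrist image shows the key upright between the open fingers at (324,253), exactly where it was predicted. The neighbouring keys are clear. Now I'll descend and grip.

servo_tool([
  [0.04,-0.0005,0.0005,0,-0.2],
  [0.08,-0.001,0.0005,0,-0.2],
  [0.1,-0.001,0.0005,0,-0.2],
  [0.113,-0.001,0.0005,0,-0.2],
  [0.113,-0.001,0.0005,0,0.2],
  [0.113,-0.001,0.0005,0,0.6],
  [0.113,-0.001,0.0005,0,1],
  [0.113,-0.001,0.0005,0,1],
], force=60)

```text
clock: 2.4
tcp_pos: [0.5715, 0.2832, 0.2582]
orientation: [-1.964, 0.464, 1.962]
contact_force: [0.1, -0.1, 1.3]
grip_width: 0.0196
```

servo_tool([
  [0,0,0,0,1],
  [0,0,0,0,1],
  [0,0,0,0,1],
  [-0.02,0,0,0,1],
  [-0.04,0,0,0,1],
  [-0.06,0,0,0,1],
  [-0.07,0,0,0,1],
  [-0.07,0,0,0,1],
], force=60)

```text
clock: 3.2
tcp_pos: [0.5718, 0.2835, 0.3297]
orientation: [-1.965, 0.462, 1.96]
contact_force: [-0.4, -0.1, -0.9]
grip_width: 0.0194
```

```bash
python3 - <<'E'
from h import *
togo([0.572,0.2815,0.256],153.4); o=get_obs()
cv2.imwrite("pics/w2.png",grab_frame("wrist")[:,:,::-1]);s=grab_frame("scene")[:,:,::-1]
cv2.imwrite("pics/s2f.png",s)
w=cv2.imread("pics/w2.png")
cv2.imwrite("pics/s2.png",np.hstack([cv2.resize(s[100:330,400:560],(400,575)),cv2.resize(w[190:420,220:380],(400,575))]))
E
```

```text
shift mm [73.7  1.9 -0.9] turn -0.02 yaw 153.38 tcp [0.5718 0.2835 0.3297] q [-0.48  0.49 -0.1   1.71  0.06  0.93  2.07] F [-0.4 -0.1 -0.9] g 0.0194 t 3.2 tilt [0.003  0.0013]
```

View pics/s2.png

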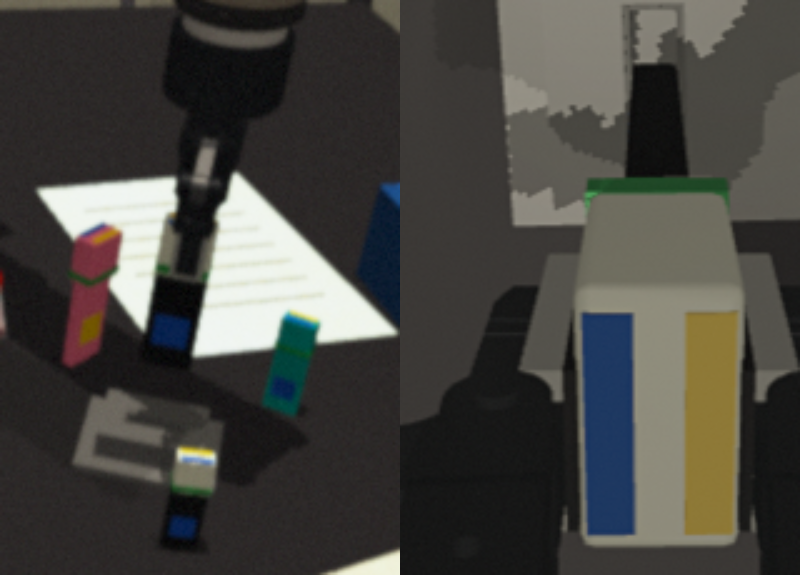

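The key is out of the stand and held square, with its blue patch facing away. I'll measure its pose in the hand.

```bash
cat >> h.py <<'E'
def blobs(f,lo,hi,roi,mn=40):
    "largest blob centre inside roi (x0,y0,x1,y1) of a BGR picture"
    m=np.zeros(f.shape[:2],np.uint8);x0,y0,x1,y1=roi
    m[y0:y1,x0:x1]=cv2.inRange(cv2.cvtColor(f,cv2.COLOR_BGR2HSV),lo,hi)[y0:y1,x0:x1]
    n,l,s,c=cv2.connectedComponentsWithStats(m);i=1+np.argmax(s[1:,4]);return c[i],s[i],cv2.minAreaRect(np.argwhere(l==i)[:,::-1].astype(np.float32))
B=((100,120,50),(130,255,255));Y=((20,120,80),(35,255,255));G=((40,90,40),(85,255,255))
E
python3 - <<'E'
from h import *
np.set_printoptions(precision=4,suppress=True)
o=get_obs();M=R.from_rotvec(o["orientation"]).as_matrix();t=o["tcp_pos"]
w=cv2.imread("pics/w2.png");s=cv2.imread("pics/s2f.png")
b=blobs(w,*B,(220,190,400,420));y=blobs(w,*Y,(220,190,400,420))
z=t[2]-.1372
pb,py=onz("wrist",b[0],z,o),onz("wrist",y[0],z,o);d=pb-py
print(b,y);print("top",(pb+py)/2,"tool",1000*M.T@((pb+py)/2-t),np.linalg.norm(d),np.degrees(np.arctan2(d[1],d[0])))
p=blobs(s,*B,(440,200,490,260));print("patch px",p)
top=(pb+py)/2; n=d/np.linalg.norm(d); n[2]=0
X=top+n*.005-[0,0,.085];print("pred patch",X,proj("scene",X))
print("scene pred green edge",proj("scene",top+n*.01-[0,0,.04]),blobs(s,*G,(440,190,490,230))[:2])
v=np.array([-n[1],n[0],0])
F=top-[0,0,.115]
for e in(-1,1):
  for a in (-1,1): print("foot",e,a,"wrist",proj("wrist",F+v*.018*a+n*e*.005,o),"scene",proj("scene",F+v*.018*a+n*e*.005))
E
```

```text
(array([303.0712, 358.5987]), array([ 293,  316,   20,   88, 1657], dtype=int32), ((302.5, 359.5), (87.0, 19.0), 90.0)) (array([343.5102, 358.7755]), array([ 334,  315,   21,   89, 1719], dtype=int32), ((343.4459228515625, 358.9879455566406), (19.45192527770996, 88.41388702392578), 1.2453643083572388))
top [0.5695 0.2808 0.1904] tool [137.2017   2.629    0.4217] 0.012026714423971852 -26.84446429409373
patch px (array([467.8253, 232.1084]), array([461, 226,  15,  14, 166], dtype=int32), ((467.7884521484375, 232.0576934814453), (13.728129386901855, 11.96308422088623), 11.309932708740234))
pred patch [0.574  0.2786 0.1054] [468.1763 231.7618]
scene pred green edge [472.0335 211.1867] (array([464.7143, 207.1429]), array([463, 206,   5,   4,  14], dtype=int32))
foot -1 -1 wrist [332.458  213.4063] scene [456.2256 240.824 ]
foot -1 1 wrist [331.7629 274.0472] scene [476.4091 245.0663]
foot 1 -1 wrist [314.4395 213.3211] scene [455.3263 243.7059]
foot 1 1 wrist [314.5171 273.9682] scene [475.6497 248.0063]
```

The in-hand pose matches: the blue patch was predicted at (468.2,231.8) and seen at (467.8,232.1). I'll move to about 60 mm before the window.

```bash
python3 h.py 0.5876 0.0523 0.30 161.3
```

```text
shift mm [  27.7  199.  -118.1] turn -7.91 yaw 153.39 tcp [0.5711 0.2831 0.3276] q [-0.48  0.5  -0.1   1.72  0.06  0.93  2.07] F [ 0.3 -0.2 -2.2] g 0.0192 t 3.3 tilt [-0.0002 -0.0006]
```

servo_tool([
  [0,0.03,-0.018,-2,1],
  [0,0.06,-0.036,-4,1],
  [0,0.09,-0.054,-6,1],
  [0,0.125,-0.075,-7.9,1],
  [0.01,0.16,-0.096,-7.9,1],
  [0.02,0.185,-0.11,-7.9,1],
  [0.028,0.199,-0.118,-7.9,1],
  [0.028,0.199,-0.118,-7.9,1],
])

```text
clock: 4.1
tcp_pos: [0.5869, 0.0497, 0.2976]
orientation: [-2.04, 0.344, 2.047]
contact_force: [0.1, -0.1, -1.1]
grip_width: 0.0191
```

```bash
python3 - <<'E'
from h import *
togo([.5876,.0523,.264],161.3)
for n in("top","scene","wrist"): cv2.imwrite(f"pics/{n}3.png",grab_frame(n)[:,:,::-1])
s,w=cv2.imread("pics/scene3.png"),cv2.imread("pics/wrist3.png")
cv2.imwrite("pics/c3.png",np.hstack([cv2.resize(w,None,fx=.8,fy=.8)[:,60:460],cv2.resize(s[200:392,250:410],(320,384))]))
E
```

```text
shift mm [33.6 -2.8  0.1] turn -0.24 yaw 161.06 tcp [0.5869 0.0497 0.2976] q [-0.12  0.46 -0.09  1.86  0.06  0.83  2.57] F [ 0.1 -0.1 -1.1] g 0.0191 t 4.1 tilt [-0.004  -0.0023]
```

View pics/c3.png

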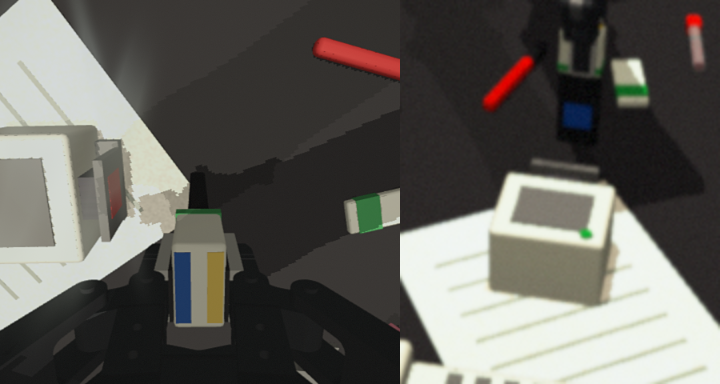

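The key sits in front of the window with blue towards it, and the red square shows in the wrist view at about (217,238). I'll refine the window position from it.

```bash
python3 - <<'E'
from h import *
np.set_printoptions(precision=4,suppress=True)
o=get_obs();w=cv2.imread("pics/wrist3.png")
hsv=cv2.cvtColor(w,cv2.COLOR_BGR2HSV); m=cv2.inRange(hsv,(0,60,40),(10,255,255))|cv2.inRange(hsv,(170,60,40),(180,255,255))
m[:,260:]=0
c=max(cv2.findContours(m,0,1)[0],key=cv2.contourArea);mm=cv2.moments(c);u=(mm["m10"]/mm["m00"],mm["m01"]/mm["m00"]);print(u,cv2.boundingRect(c),onz("wrist",u,.042,o))
# window top edge corners
g=cv2.cvtColor(w,cv2.COLOR_BGR2GRAY);cv2.imwrite("pics/wc3.png",cv2.resize(w[150:320,170:260],None,fx=3.5,fy=3.5,interpolation=0))
t=cv2.imread("pics/top3.png");h=cv2.cvtColor(t,cv2.COLOR_BGR2HSV);m=cv2.inRange(h,(0,120,40),(10,255,255));m[:140]=0;m[190:]=0;m[:,:300]=0;m[:,345:]=0
c=max(cv2.findContours(m,0,1)[0],key=cv2.contourArea);mm=cv2.moments(c);u=(mm["m10"]/mm["m00"],mm["m01"]/mm["m00"]);print(u,onz("top",u,.042),cv2.boundingRect(c))
E
```

```text
(218.08079376328845, 240.49917316324118) (209, 210, 19, 64) [0.644  0.0326 0.042 ]Traceback (most recent call last):
  File "<stdin>", line 10, in <module>
ValueError: max() iterable argument is empty
```

View pics/wc3.png

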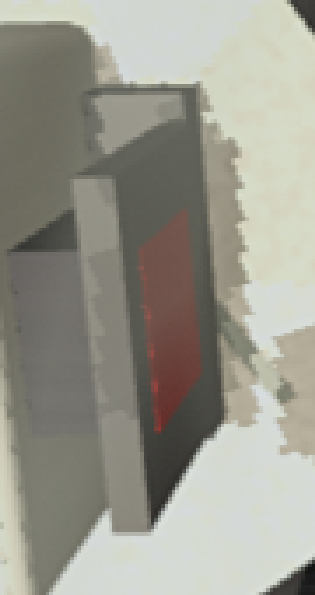

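servo_tool([
  [0.017,-0.001,0,0,1],
  [0.033,-0.002,0,0,1],
  [0.033,-0.002,-0.015,0,1],
  [0.033,-0.002,-0.03,0,1],
  [0.033,-0.002,-0.042,0,1],
  [0.033,-0.002,-0.046,0,1],
  [0.033,-0.002,-0.046,0,1],
])

```text
clock: 4.95
tcp_pos: [0.6321, 0.0427, 0.2668]
orientation: [-2.046, 0.332, 2.046]
contact_force: [-0.0, -0.5, -1.5]
grip_width: 0.0191
```

```bash
python3 h.py 0.6457 0.0337 0.264 161.3
```

```text
shift mm [  2.8   4.2 -15.8] turn 0.19 yaw 161.49 tcp [0.6321 0.0427 0.2668] q [-0.1   0.56 -0.09  1.77  0.06  0.82  2.6 ] F [-0.  -0.5 -1.5] g 0.0191 t 4.95 tilt [0.0002 0.0013]
```

servo_tool([
  [0.0025,0.004,-0.005,0,1],
  [0.0025,0.004,-0.009,0,1],
  [0.0025,0.004,-0.012,0,1],
  [0.0025,0.004,-0.015,0,1],
  [0.0025,0.004,-0.016,0,1],
  [0.0025,0.004,-0.016,0,1],
])

```text
clock: 5.55
tcp_pos: [0.6456, 0.0338, 0.264]
orientation: [-2.045, 0.333, 2.048]
contact_force: [-3.3, -1.0, -1.0]
grip_width: 0.0192
```

```bash
python3 - <<'E'
from h import *
togo([.6457,.0337,.264],161.3)
for n in("scene","wrist"): cv2.imwrite(f"pics/{n}4.png",grab_frame(n)[:,:,::-1])
s,w=cv2.imread("pics/scene4.png"),cv2.imread("pics/wrist4.png")
cv2.imwrite("pics/c4.png",np.hstack([cv2.resize(w[120:420,170:420],(400,480)),cv2.resize(s[220:364,270:390],(400,480))]))
E
```

```text
shift mm [ 0.   0.  -0.1] turn 0.19 yaw 161.49 tcp [0.6456 0.0338 0.264 ] q [-0.09  0.58 -0.08  1.73  0.06  0.83  2.62] F [-3.3 -1.  -1. ] g 0.0192 t 5.55 tilt [-0.0013  0.0011]
```

View pics/c4.png

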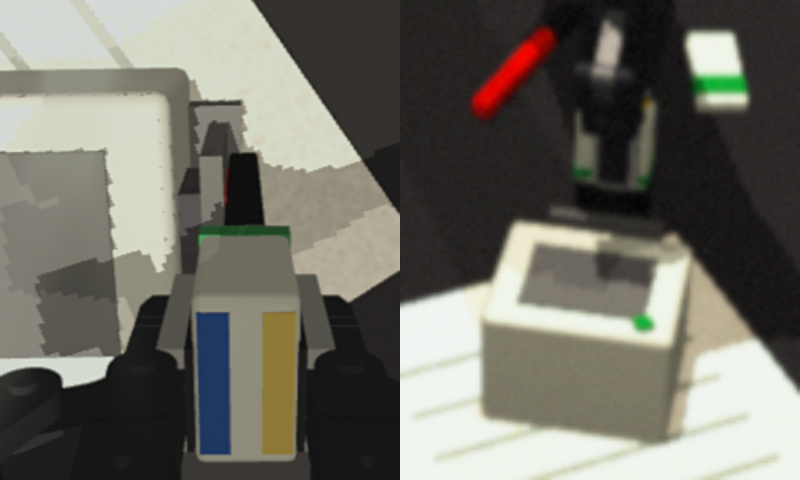

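The blade is pressed on the red square and the force is about 3 N, which corresponds to roughly 6 mm. I'll hold it there.

servo_tool([
  [0,0,0,0,1],
  [0,0,0,0,1],
  [0,0,0,0,1],
  [0,0,0,0,1],
  [0,0,0,0,1],
  [0,0,0,0,1],
])

```text
clock: 6.25
tcp_pos: [0.6456, 0.0338, 0.264]
orientation: [-2.045, 0.333, 2.048]
contact_force: [-3.4, -0.0, -0.3]
grip_width: 0.0193
```

servo_tool([
  [0,0,0,0,1],
  [0,0,0,0,1],
  [0,0,0,0,1],
  [0,0,0,0,1],
])

```text
clock: 6.65
tcp_pos: [0.6456, 0.0338, 0.264]
orientation: [-2.045, 0.333, 2.048]
contact_force: [-3.0, 1.4, -0.4]
grip_width: 0.0196
```

```bash
python3 h.py 0.6457 0.0337 0.264 161.3; python3 - <<'E'
from h import *
togo([.6457,.0337,.264],161.3)
for i in range(4):
    grab_frame("wrist"); print(get_obs()["contact_force"])
E
```

```text
shift mm [-0.   0.  -0.2] turn 0.19 yaw 161.49 tcp [0.6456 0.0338 0.264 ] q [-0.09  0.58 -0.08  1.73  0.06  0.83  2.62] F [-3.   1.4 -0.4] g 0.0196 t 6.65 tilt [-0.0012  0.001 ]
shift mm [-0.   0.  -0.2] turn 0.19 yaw 161.49 tcp [0.6456 0.0338 0.264 ] q [-0.09  0.58 -0.08  1.73  0.06  0.83  2.62] F [-3.   1.4 -0.4] g 0.0196 t 6.65 tilt [-0.0012  0.001 ]
[-3.18385459  0.33135876 -0.68989443]
[-2.76084787 -1.26219478 -0.30115264]
[-3.48276327 -0.91393613 -0.30491877]
[-3.51228228  0.0425505  -1.37342715]
```

Blue was held for over 1 s at about 3 N. Now I'll retreat and turn round.

servo_tool([
  [0,0,0.015,0,1],
  [0,0,0.04,0,1],
  [-0.01,0,0.07,0,1],
  [-0.03,0,0.085,8,1],
  [-0.035,0,0.085,16,1],
  [-0.035,0,0.085,24,1],
  [-0.035,0,0.085,32,1],
  [-0.035,0,0.085,40,1],
])

```text
clock: 7.65
tcp_pos: [0.5661, 0.061, 0.3001]
orientation: [-1.598, 0.897, 1.595]
contact_force: [-0.2, 0.7, -0.5]
grip_width: 0.0193
```

servo_tool([
  [0,0,0,8,1],
  [0,0,0,16,1],
  [0,0,0,24,1],
  [0,0,0,32,1],
  [0,0,0,40,1],
  [0,0,0,48,1],
  [0,0,0,56,1],
  [0,0,0,64,1],
])

```text
clock: 8.45
tcp_pos: [0.5672, 0.0613, 0.301]
orientation: [-0.774, 1.421, 0.771]
contact_force: [-0.6, 1.2, -0.6]
grip_width: 0.0191
```

servo_tool([
  [0,0,0,8,1],
  [0,0,0,16,1],
  [0,0,0,24,1],
  [0,0,0,32,1],
  [0,0,0,40,1],
  [0,0,0,48,1],
  [0,0,0,56,1],
  [0,0,0,64,1],
])

```text
clock: 9.25
tcp_pos: [0.5683, 0.0616, 0.3017]
orientation: [0.104, 1.557, -0.099]
contact_force: [0.8, -0.4, -1.3]
grip_width: 0.0192
```

```bash
python3 h.py 0.5859 0.0483 0.264 -18.7
```

```text
shift mm [ 37.9 -11.1  18.7] turn 11.28 yaw -7.42 tcp [0.5683 0.0616 0.3017] q [-0.69  0.49  0.62  1.94 -0.39  0.82  0.01] F [ 0.8 -0.4 -1.3] g 0.0192 t 9.25 tilt [0.0114 0.0026]
```

servo_tool([
  [0.01,-0.005,0.005,8,1],
  [0.02,-0.01,0.01,11.3,1],
  [0.03,-0.011,0.018,11.3,1],
  [0.037,-0.011,0.018,11.3,1],
  [0.037,-0.011,0.018,11.3,1],
  [0.037,-0.011,0.018,11.3,1],
])

```text
clock: 9.85
tcp_pos: [0.5851, 0.0485, 0.2647]
orientation: [0.259, 1.545, -0.252]
contact_force: [0.2, 0.2, -0.8]
grip_width: 0.0193
```

```bash
cat >> h.py <<'E'
def key(k,yaw,off=(.1947,.0021,0)):
    "shift to bring the key's centre to k, tilt as it stands"
    o=get_obs();M=R.from_rotvec(o["orientation"]).as_matrix();togo(np.array(k)-M@off,yaw);print("key now",np.round(o["tcp_pos"]+M@off,4))
E
python3 -c "
from h import *
key([.645,.0317,.0695],-18.7)"
```

```text
shift mm [ 1.1 -0.  60.2] turn 0.04 yaw -18.66 tcp [0.5851 0.0485 0.2647] q [-0.65  0.58  0.63  1.92 -0.48  0.78 -0.09] F [ 0.2  0.2 -0.8] g 0.0193 t 9.85 tilt [0.0109 0.0026]
key now [0.5879 0.051  0.07  ]
```

servo_tool([
  [0.001,0,0.02,0,1],
  [0.001,0,0.04,0,1],
  [0.001,0,0.048,0,1],
  [0.001,0,0.052,0,1],
  [0.001,0,0.056,0,1],
  [0.001,0,0.059,0,1],
  [0.001,0,0.06,0,1],
  [0.001,0,0.06,0,1],
])

```text
clock: 10.65
tcp_pos: [0.6415, 0.0296, 0.2641]
orientation: [0.259, 1.547, -0.251]
contact_force: [-1.9, 0.9, 0.5]
grip_width: 0.0193
```

servo_tool([
  [0,0,0,0,1],
  [0,0,0,0,1],
  [0,0,0,0,1],
  [0,0,0,0,1],
  [0,0,0,0,1],
  [0,0,0,0,1],
])

```text
clock: 11.25
tcp_pos: [0.6414, 0.0296, 0.264]
orientation: [0.259, 1.547, -0.251]
contact_force: [-3.0, 1.1, -1.5]
grip_width: 0.0197
```

```bash
python3 - <<'E'
from h import *
key([.645,.0317,.0695],-18.7);F=[]
for i in range(6): f=grab_frame("wrist"); F.append(get_obs()["contact_force"])
print(np.mean(F,0))
s=grab_frame("scene")[:,:,::-1];w=f[:,:,::-1]
cv2.imwrite("pics/wrist5.png",w)
cv2.imwrite("pics/c5.png",np.hstack([cv2.resize(w[120:420,170:420],(400,480)),cv2.resize(s[220:364,270:390],(400,480))]))
E
```

```text
shift mm [-0.2 -0.2  1.2] turn 0.06 yaw -18.64 tcp [0.6414 0.0296 0.264 ] q [-0.57  0.66  0.61  1.79 -0.49  0.85 -0.05] F [-3.   1.1 -1.5] g 0.0197 t 11.25 tilt [0.0094 0.0031]
key now [0.6439 0.0322 0.0693]
[-2.46957336  0.80505922 -1.08012486]
```

View pics/c5.png

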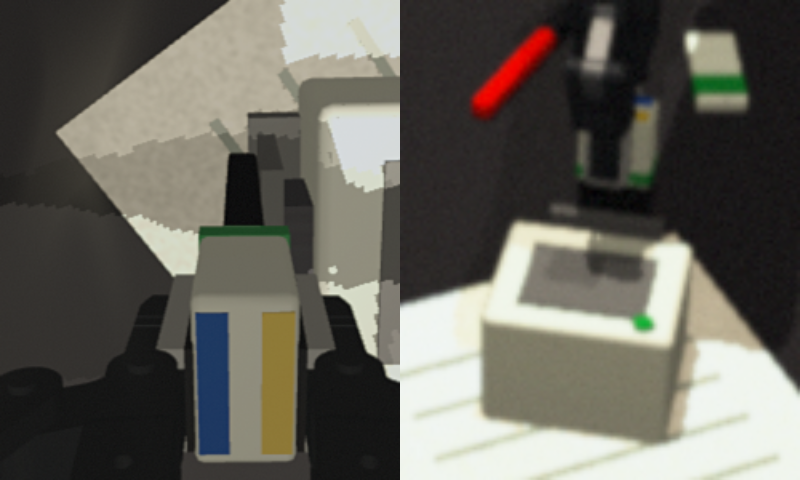

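Yellow faces the window and presses it at about 2.6 N, roughly 5 mm. I'll add 1 mm and hold a bit longer.

servo_tool([
  [0,0,0.001,0,1],
  [0,0,0.001,0,1],
  [0,0,0.001,0,1],
  [0,0,0.001,0,1],
  [0,0,0.001,0,1],
  [0,0,0.001,0,1],
  [0,0,0.001,0,1],
])

```text
clock: 12.3
tcp_pos: [0.6424, 0.0293, 0.264]
orientation: [0.259, 1.547, -0.251]
contact_force: [-1.6, 0.8, -0.5]
grip_width: 0.0197
```

servo_tool([
  [0,0,-0.02,0,1],
  [0,0,-0.05,0,1],
  [-0.03,0,-0.08,0,1],
  [-0.07,0,-0.1,0,1],
  [-0.1,0,-0.1,0,1],
  [-0.12,0,-0.1,0,1],
  [-0.12,0,-0.1,0,1],
])

```text
clock: 13.0
tcp_pos: [0.5481, 0.0604, 0.3867]
orientation: [0.261, 1.539, -0.249]
contact_force: [0.7, 0.3, -0.8]
grip_width: 0.0195
```

```bash
python3 - <<'E'
from h import *
key([.5169,-.3322,.19],22.1)
E
```

```text
shift mm [  -0.6 -386.1   93.2] turn -40.78 yaw -18.68 tcp [0.5481 0.0604 0.3867] q [-0.83  0.36  0.77  1.92 -0.31  0.97 -0.25] F [ 0.7  0.3 -0.8] g 0.0195 t 13.0 tilt [0.0175 0.0053]
key now [0.5521 0.0634 0.1921]
```

servo_tool([
  [0,-0.045,0.011,-5,1],
  [0,-0.09,0.022,-10,1],
  [0,-0.135,0.033,-15,1],
  [0,-0.18,0.044,-20,1],
  [0,-0.225,0.055,-25,1],
  [0,-0.27,0.065,-30,1],
  [0,-0.315,0.076,-36,1],
  [0,-0.35,0.085,-40.8,1],
])

```text
clock: 13.8
tcp_pos: [0.5156, -0.3019, 0.3837]
orientation: [-0.303, 1.531, 0.303]
contact_force: [0.6, 0.6, -1.3]
grip_width: 0.0195
```

```bash
python3 - <<'E'
from h import *
key([.5169,-.3322,.18],22.1)
E
```

```text
shift mm [  8.9 -30.  -13.8] turn 0.09 yaw 22.19 tcp [ 0.5156 -0.3019  0.3837] q [-0.06  0.42  0.65  1.81 -0.31  1.    1.1 ] F [ 0.6  0.6 -1.3] g 0.0195 t 13.8 tilt [0.0179 0.0036]
key now [ 0.5182 -0.2993  0.189 ]
```

```bash
python3 - <<'E'
from h import *
key([.5169,-.3322,.18],22.1)
o=get_obs();print(proj("wrist",np.array([.5169,-.3322,.085]),o))
w=grab_frame("wrist")[:,:,::-1];t=grab_frame("top")[:,:,::-1]
cv2.imwrite("pics/wrist6.png",w);cv2.imwrite("pics/top6.png",t)
cv2.imwrite("pics/c6.png",cv2.resize(w[80:430,140:500],(800,777))[:600])
E
```

```text
shift mm [  8.9 -30.  -13.8] turn 0.09 yaw 22.19 tcp [ 0.5156 -0.3019  0.3837] q [-0.06  0.42  0.65  1.81 -0.31  1.    1.1 ] F [ 0.6  0.6 -1.3] g 0.0195 t 13.8 tilt [0.0179 0.0036]
key now [ 0.5182 -0.2993  0.189 ]
[300.33187597 267.60065353]
```

View pics/c6.png

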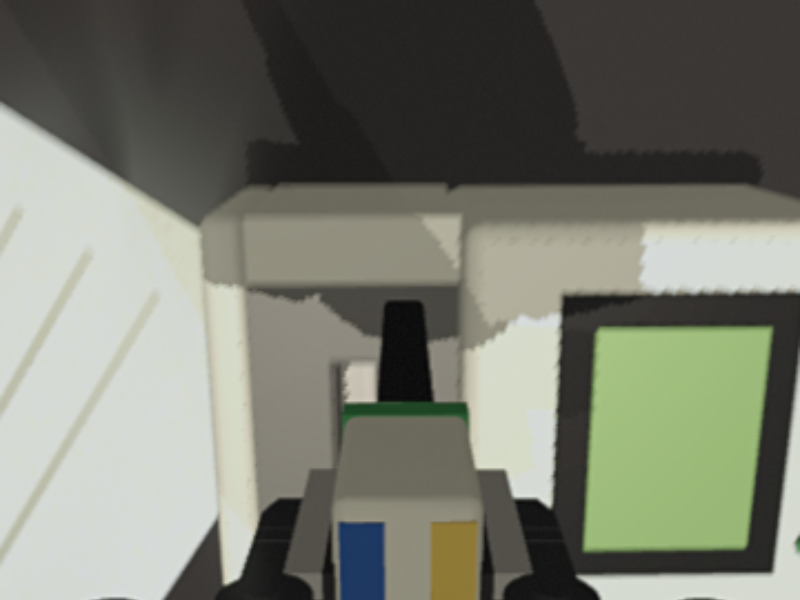

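The blade partly hides the slot, whose left end is visible near crop (350,380). I'll shift past it so the camera sees it clear.

servo_tool([
  [0,-0.03,0,0,1],
  [0,-0.06,-0.005,0,1],
  [0,-0.09,-0.01,0,1],
  [0,-0.1,-0.014,0,1],
  [0,-0.1,-0.014,0,1],
  [0,-0.1,-0.014,0,1],
])

```text
clock: 14.5
tcp_pos: [0.5381, -0.4023, 0.3838]
orientation: [-0.297, 1.533, 0.295]
contact_force: [-0.5, 0.7, -0.5]
grip_width: 0.0194
```

```bash
python3 - <<'E'
from h import *
key([.5169,-.3322,.18],22.1)
o=get_obs();u=proj("wrist",np.array([.5169,-.3322,.085]),o);print(u)
w=grab_frame("wrist")[:,:,::-1]
cv2.imwrite("pics/wrist7.png",w)
x,y=int(u[0])-75,int(u[1])-60;print(x,y)
cv2.imwrite("pics/c7.png",cv2.resize(w[y:y+115,x:x+150],(750,575),interpolation=0))
E
```

```text
shift mm [ 8.8 71.9  2.9] turn -0.42 yaw 21.68 tcp [ 0.5381 -0.4023  0.3838] q [ 0.12  0.55  0.63  1.62 -0.37  1.08  1.24] F [-0.5  0.7 -0.5] g 0.0194 t 14.5 tilt [0.0173 0.0016]
key now [ 0.5407 -0.4001  0.1891]
[324.67446218 115.00902327]
249 55
```

View pics/c7.png

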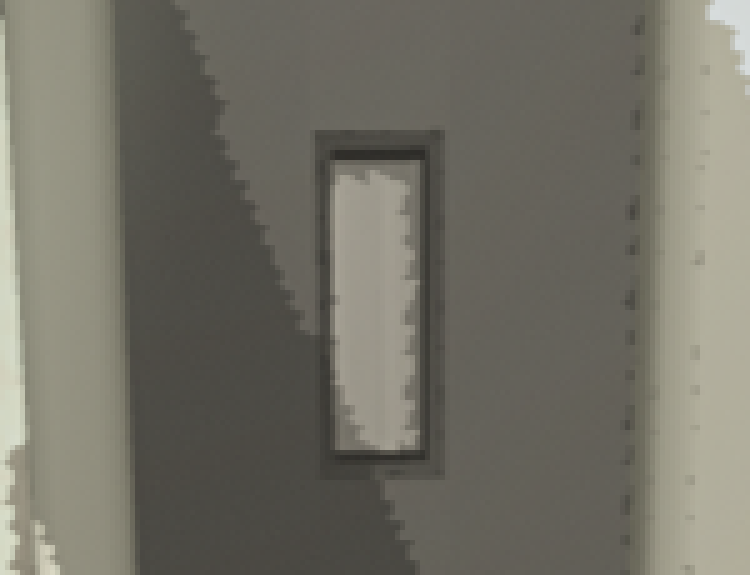

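The slot is clearly visible. Its chamfer outline runs from crop (315,130) to (443,478), which matches the prediction within 1 px. I'll remeasure the slot and the foot with the same camera.

```bash
python3 - <<'E'
from h import *
np.set_printoptions(precision=4,suppress=True)
o=get_obs();M=R.from_rotvec(o["orientation"]).as_matrix();t=o["tcp_pos"]
c=np.array([onz("wrist",(249+x/5-.5,55+y/5-.5),.085,o) for x,y in((315,130),(444,130),(445,478),(319,478))])
print("slot",c.mean(0),[round(np.linalg.norm(c[i]-c[(i+1)%4]),4) for i in range(4)],np.degrees(np.arctan2(*(c[0]-c[3]+c[1]-c[2])[1::-1]))-90)
def tool(uv,x):
    p=camera_params("wrist");T=p["T_tool_cam"];d=T[:3,:3]@np.linalg.inv(p["mtx"])@[*uv,1];return T[:3,3]+d*(x-T[0,3])/d[0]
for n in("w2","wrist7"):
    w=cv2.imread(f"pics/{n}.png")
    b,y=blobs(w,*B,(220,300,400,420))[0],blobs(w,*Y,(220,300,400,420))[0]
    print(n,"top tool mm",1000*(tool(b,.1372)+tool(y,.1372))/2, b,y)
    g=blobs(w,*G,(280,230,370,290)); print("green",g[0],g[1],1000*tool((g[0][0],g[0][1]),.1775))
for n in("wrist6","wrist7"):
    w=cv2.imread(f"pics/{n}.png");g=cv2.cvtColor(w,cv2.COLOR_BGR2GRAY)
    print(g[200:225,322]); print(g[222,305:340])
print(1000*tool((321.8,215),.2522))
E
```

```text
slot [ 0.5174 -0.3323  0.085 ] [np.float64(0.0158), np.float64(0.0419), np.float64(0.0162), np.float64(0.0418)] 22.26463606890792
w2 top tool mm [137.2      4.0843   0.4283] [303.0712 358.5987] [343.5102 358.7755]
green [322.4444 263.9031] [294 261  57  11 351] [177.5     19.3563   0.1   ]
wrist7 top tool mm [137.2      4.121    0.3764] [302.9426 358.8267] [343.3012 358.331 ]
green [322.1917 263.8639] [294 261  58  11 360] [177.5     19.3722   0.0036]
[141 141 142 142 142 139 132 119 100  80  70  71  72  74  75  39  14  12
  11  17  15  14  16  13  13]
[71 70 70 72 71 73 69 50 17 13 14 14 14 14 13 14 10 16 15 14 12 15 16  9
 13 29 57 72 73 71 71 72 71 71 70]
[142 141 142 141 141 142 141 141 142 141 141 142 142 144 148  79  21   8
  14  14  14  16  13  14  16]
[51 50 50 50 50 52 48 34 17 14 13 14 14 14 13 15 15 13 10 15 13 14 11 15
 14 22 40 52 51 50 50 50 49 51 50]
[252.2     20.9902  -0.3952]
```

The two readings agree: the slot is at (0.5174,-0.3323) with yaw 22.3, and the foot in the hand is at y 3.0 and z -0.6 mm. I'll align above the slot using the foot.

```bash
python3 - <<'E'
from h import *
key([.5174,-.3323,.093],22.26,(.2522,.003,-.0006))
E
```

```text
shift mm [38.5 70.8  2. ] turn -0.52 yaw 21.74 tcp [ 0.5383 -0.4019  0.384 ] q [ 0.12  0.55  0.63  1.62 -0.37  1.08  1.24] F [ 0.6 -0.2 -1. ] g 0.0193 t 14.55 tilt [0.0177 0.0018]
key now [ 0.5411 -0.3988  0.1318]
```

servo_tool([
  [0,0.02,0.001,-0.5,1],
  [0,0.04,0.002,-0.5,1],
  [0,0.06,0.002,-0.5,1],
  [0,0.071,0.002,-0.5,1],
  [0.01,0.071,0.002,-0.5,1],
  [0.025,0.071,0.002,-0.5,1],
  [0.033,0.071,0.002,-0.5,1],
  [0.033,0.071,0.002,-0.5,1],
])

```text
clock: 15.35
tcp_pos: [0.514, -0.3352, 0.3485]
orientation: [-0.303, 1.535, 0.303]
contact_force: [-0.3, -0.3, -0.6]
grip_width: 0.0192
```

```bash
python3 - <<'E'
from h import *
key([.5174,-.3323,.093],22.26,(.2522,.003,-.0006))
E
```

```text
shift mm [ 3.3 -0.8  1.2] turn -0.06 yaw 22.2 tcp [ 0.514  -0.3352  0.3485] q [ 0.02  0.49  0.62  1.8  -0.36  0.95  1.18] F [-0.3 -0.3 -0.6] g 0.0192 t 15.35 tilt [0.0143 0.0028]
key now [ 0.5159 -0.332   0.0963]
```

servo_tool([
  [0,-0.001,0.001,0,1],
  [0,-0.001,0.001,0,1],
  [0.004,-0.001,0.001,0,1],
  [0.008,-0.001,0.001,0,1],
  [0.012,-0.001,0.001,0,1],
  [0.016,-0.001,0.001,0,1],
  [0.02,-0.001,0.001,0,1],
  [0.02,-0.001,0.001,0,1],
])

```text
clock: 16.15
tcp_pos: [0.5155, -0.3356, 0.3279]
orientation: [-0.303, 1.535, 0.303]
contact_force: [0.2, 1.1, -0.3]
grip_width: 0.0195
```

```bash
python3 - <<'E'
from h import *
key([.5174,-.3323,.047],22.26,(.2522,.003,-.0006))
F=[]
for i in range(5): f=grab_frame("wrist"); F.append(get_obs()["contact_force"])
print(np.mean(F,0),get_obs()["moment"])
w=f[:,:,::-1];b,y=blobs(w,*B,(220,300,400,420))[0],blobs(w,*Y,(220,300,400,420))[0];print(b,y)
E
```

```text
shift mm [28.7  0.1 -0.3] turn -0.06 yaw 22.2 tcp [ 0.5155 -0.3356  0.3279] q [ 0.03  0.52  0.61  1.81 -0.38  0.92  1.2 ] F [ 0.2  1.1 -0.3] g 0.0195 t 16.15 tilt [0.0136 0.0028]
key now [ 0.5173 -0.3324  0.0757]
[-0.03159814  0.52669999 -0.83326846] [-0.01069205  0.02431368  0.02302856]
[302.91480363 358.87975831] [343.25475504 358.38213256]
```

The foot is 9 mm inside the slot, with no extra force and no slip in the hand. I'll continue down.

servo_tool([
  [0.004,0,0,0,1],
  [0.008,0,0,0,1],
  [0.012,0,0,0,1],
  [0.016,0,0,0,1],
  [0.02,0,0,0,1],
  [0.024,0,0,0,1],
  [0.028,0,0,0,1],
  [0.028,0,0,0,1],
])

```text
clock: 17.2
tcp_pos: [0.5159, -0.3356, 0.3001]
orientation: [-0.303, 1.535, 0.303]
contact_force: [-0.3, -0.6, -0.1]
grip_width: 0.0193
```

```bash
python3 - <<'E'
from h import *
key([.5174,-.3323,.038],22.26,(.2522,.003,-.0006))
F=[]
for i in range(5): f=grab_frame("wrist"); F.append(get_obs()["contact_force"])
print(np.mean(F,0),get_obs()["moment"])
w=f[:,:,::-1];b,y=blobs(w,*B,(220,300,400,420))[0],blobs(w,*Y,(220,300,400,420))[0];print(b,y)
E
```

```text
shift mm [ 9.9  0.1 -0.4] turn -0.07 yaw 22.19 tcp [ 0.5159 -0.3356  0.3001] q [ 0.05  0.55  0.59  1.83 -0.41  0.87  1.22] F [-0.3 -0.6 -0.1] g 0.0193 t 17.2 tilt [0.0138 0.0029]
key now [ 0.5177 -0.3323  0.0479]
[ 0.00722746 -0.04456841 -0.78720632] [ 0.00276212  0.01436499 -0.00279723]
[302.89794686 358.89673913] [343.28390805 358.34252874]
```

Sliding freely. Now onto the bed.

servo_tool([
  [0.002,0,0,0,1],
  [0.004,0,0,0,1],
  [0.006,0,0,0,1],
  [0.008,0,0,0,1],
  [0.0095,0,0,0,1],
  [0.01,0,0,0,1],
  [0.01,0,0,0,1],
  [0.01,0,0,0,1],
])

```text
clock: 18.25
tcp_pos: [0.5163, -0.3359, 0.2911]
orientation: [-0.304, 1.534, 0.303]
contact_force: [-0.3, 0.5, 3.9]
grip_width: 0.0195
```

```bash
python3 - <<'E'
from h import *
key([.5174,-.3323,.038],22.26,(.2522,.003,-.0006))
F=[]
for i in range(8): f=grab_frame("wrist"); F.append(get_obs()["contact_force"])
print(np.mean(F,0),get_obs()["moment"])
w=f[:,:,::-1];b,y=blobs(w,*B,(220,300,400,420))[0],blobs(w,*Y,(220,300,400,420))[0];print(b,y)
E
```

```text
shift mm [ 0.9  0.8 -0.8] turn -0.07 yaw 22.19 tcp [ 0.5163 -0.3359  0.2911] q [ 0.06  0.57  0.58  1.83 -0.42  0.85  1.23] F [-0.3  0.5  3.9] g 0.0195 t 18.25 tilt [0.0152 0.0023]
key now [ 0.5184 -0.3327  0.0389]
[-0.11999318 -0.23598208  3.68025682] [-0.04488878  0.18102737  0.03190025]
[302.89244713 358.91299094] [343.28333333 358.37643678]
```

The force rise of about 4.5 N puts the bed about 5 mm down, and the position reading says 6 mm. I'll add 1.5 mm for margin and then hand in.

servo_tool([
  [0.001,0.0005,-0.0005,0,1],
  [0.0015,0.0005,-0.0005,0,1],
  [0.0015,0.0005,-0.0005,0,1],
  [0.0015,0.0005,-0.0005,0,1],
  [0.0015,0.0005,-0.0005,0,1],
])

```text
clock: 19.15
tcp_pos: [0.516, -0.3356, 0.2897]
orientation: [-0.304, 1.533, 0.302]
contact_force: [1.1, -1.0, 3.4]
grip_width: 0.0194
```

```bash
python3 - <<'E'
from h import *
key([.5174,-.3323,.038],22.26,(.2522,.003,-.0006))
F=[]
for i in range(8): f=grab_frame("wrist"); F.append(get_obs()["contact_force"])
F=np.mean(F,0);print(F)
w=f[:,:,::-1];b,y=blobs(w,*B,(220,300,400,420))[0],blobs(w,*Y,(220,300,400,420))[0];print(b,y)
key([.5174,-.3323,.0955],22.26,(.1947,.0035,-.0001))
if 4.2<F[2]<6 and abs(b[1]-358.9)<1: print(hand_in())
E
```

```text
shift mm [-0.5  0.6 -0.7] turn -0.06 yaw 22.2 tcp [ 0.516  -0.3356  0.2897] q [ 0.06  0.57  0.58  1.84 -0.42  0.85  1.23] F [ 1.1 -1.   3.4] g 0.0194 t 19.15 tilt [0.0159 0.0019]
key now [ 0.5183 -0.3326  0.0375]
[ 2.19593287 -1.04362132  3.97242959]
[302.90942029 358.89130435] [343.28365938 358.3693901 ]
shift mm [-0.5 -0.2 -0.3] turn -0.06 yaw 22.2 tcp [ 0.5159 -0.3356  0.2897] q [ 0.06  0.57  0.58  1.84 -0.42  0.85  1.23] F [ 2.8 -1.2  3.8] g 0.0191 t 19.55 tilt [0.0158 0.0019]
key now [ 0.5176 -0.332   0.095 ]
```

servo_tool([
  [0.0005,0,0.0005,0,1],
  [0.0005,0,0.0005,0,1],
  [0.0005,0,0.0005,0,1],
  [0.0005,0,0.0005,0,1],
])

```text
clock: 19.95
tcp_pos: [0.5161, -0.3355, 0.2891]
orientation: [-0.304, 1.534, 0.302]
contact_force: [0.7, -1.3, 4.0]
grip_width: 0.0192
```

```bash
python3 - <<'E'
from h import *
key([.5174,-.3323,.0955],22.26,(.1947,.0035,-.0001))
F=[]
for i in range(10): f=grab_frame("wrist"); F.append(get_obs()["contact_force"])
F=np.mean(F,0);print(F)
w=f[:,:,::-1];b,y=blobs(w,*B,(220,300,400,420))[0],blobs(w,*Y,(220,300,400,420))[0];print(b,y)
if 3.7<F[2]<6.5 and abs(b[1]-358.9)<1: print("handed",hand_in())
E
```

```text
shift mm [-1.1 -0.2 -0.4] turn -0.07 yaw 22.19 tcp [ 0.5161 -0.3355  0.2891] q [ 0.06  0.57  0.58  1.84 -0.42  0.85  1.23] F [ 0.7 -1.3  4. ] g 0.0192 t 19.95 tilt [0.0153 0.0019]
key now [ 0.5177 -0.332   0.0944]
[ 0.04762555 -2.00714446  4.08674922]
[302.88694075 358.9286578 ] [343.2609447  358.36059908]
the job is handed in; nothing more can be done
handed None
```

I pulled the key from its stand and pressed the blue patch on the reader window, then turned the key 180° and pressed the yellow patch. I then lowered the key into the analyser slot and handed the job in at about 20.5 s, still gripping and pushing it down. No verdict was reported.

| Check | By force | By position |
|---|---|---|
| Blue press, held over 1 s | about 3.0 N, so about 7 mm in | about 6 mm in |
| Yellow press, held over 1 s | about 2.6 N, so about 5 mm in | 5 mm, then 1 mm more |
| Bed at the end | about 4.9 N, so about 6 mm down | about 8 mm down |

- **Disagreements:** the bed readings differ by about 2 mm, perhaps from friction on the slot wall or the camera and height calibration; both are above the 4 mm required. One single force reading at the end of the yellow hold was low, at about 1.6 N; I took it as noise.
- **Key at the end:** its centre is within about 0.5 mm of the measured slot axis and about 9 mm above the mouth. The tool is tilted about 0.015 rad, and a side force of about 2 N remained. The key did not slip in the fingers.
- **Bystanders:** nothing I did came near the loose items, and I saw none moved, but I made no separate check of their final positions.

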